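# Set the telescopic magnifier over the red culture dish

## Task

The magnifier's telescopic arm is locked half-way between two culture dishes by its red spring button. Push the button down, slide the arm lengthways with it until the lens stands over the dish with the red medium, and let the button snap fully up again in the hole there. Do not shift the red dish.

Things in the scene. Friction and masses are not known exactly. Their poses are not given: they have to be found in the camera images.
- button (a point): Centre of the red button cap (22 mm along the tube, 30 across, 14 high), 170 mm above the bench when up, over a fixed level white tube 24 mm wide, 28 high, 230 long, top at 150 mm. x: along the tube to the lens; y: across; z: up. Beside the tube all is free down to a base 14 mm high. Button and lens arm slide as one along a slot: first in the middle hole, the others 65 mm off in +x and in -x.
- snap (a joint): How far the button is pressed, m: 0 up, popped through a hole and locked; 0.010 fully down. Pressed 0.007 or more the arm slides (friction 1 to 2 N); let go between holes, the tube's wall keeps the button at about 0.006. Spring: 2 N at the top, 7 N fully down. In a hole there is 3 mm play each way along the tube; the slide stops 3 mm past each outer hole.
- lens (a point): Centre of the round clear magnifier lens in a black rim 90 mm across, on the end of the sliding arm, 136 mm above the bench, always 235 mm from the button along the button's x. It moves with the button; at the start it is about midway between two dishes.
- red_dish_center (a point): Centre (7 mm above the bench) of the dish with dark red medium: round, 54 mm across, 14 high, loose on the bench under the line of the arm, about 65 mm from under the starting lens, either towards the stand (slide to -x) or away from it (slide to +x). A like dish with amber medium has the other place; a stack of dishes elsewhere plays no part.
Not all that is in view belongs to the job. Leave any green or turquoise look-alike of the part that bears red_dish_center alone.

How it is judged:
At the end, for the whole second after the job is handed in: The lens centre is within 20 mm, seen from above, of the red dish's centre; the button is up to within 2 mm of its full height; the red dish is within 15 mm of where it started (horizontal distance between lens and red_dish_center below 0.02 m and value of joint snap below 0.002 m and distance of red_dish_center from where it was at the start of the episode below 0.015 m); the robot touches nothing.
It also fails if it takes over 35 s, if anything falls off the work surface, if the arm or the gripper's body presses on something with over 40 N, if the wrist force passes 120 N, or if a joint passes its speed limit or range.

## Robot

A 7-joint arm with a two-finger parallel gripper is mounted at the origin on the work surface. World frame = base frame: x ahead of the robot, y to its left, z up, the work surface at z = 0. Lengths are in m, angles in rad, forces in N, time in s.
With the tool pointing down it reaches from about 0.35 to 0.775 m from the base axis. Payload 3.1 kg.
Tool frame: the origin (TCP) lies midway between the tips of the shut fingers; the grasp point (between the pads) lies 19 mm behind it; z points along the fingers, y is the line along which they close (so a half turn about z gives the same grasp; the last joint's range is limited). The gripper opens to 85 mm and grips with 20 to 120 N. Pads are 22 mm wide; open, the fingers measure 114 mm over their backs; the gripper's body (76 mm by 85 mm) begins 54 mm behind the grasp point. The pads swing forward as they close: fully open they stand 13 mm farther back than shut.
Start: joints at [1.111, 0.311, 0.014, 1.512, -0.004, 1.319, -0.027], TCP at [0.223, -0.503, 0.231] pointing down, gripper open.
Joint ranges: [-2.7, 2.7], [-0.3, 1.91], [-1.27, 1.3], [0.12, 2.57], [-1.44, 4.58], [0.2, 2.03], [-3.05, 3.05]. Speed limits (rad/s): [2.79, 2.79, 3.14, 3.14, 3.14, 3.14, 3.14].

## Interface

Orientations are given as a unit quaternion [w, x, y, z].
In Python, from cell import readout, viewer, robot gives the robot as it stands. The module is installed in compiled form; this text tells all that it offers.
- The arm moves only by the tool play_rows, never from a script. Its argument "motion" is text: rows parted by semicolons, each of 7 numbers parted by spaces: the shift along the tool's x, y, z in units of 60 mm (1.0 is 60 mm), then the turn, a rotation vector about the tool's x, y, z in units of 5 degrees (1.0 is 5 degrees), then the closure, from 0 (fully open) to 1 (shut). A call has 1 to 8 rows; each row shifts and turns the commanded pose from where the row before left it, along the tool's axes as they then stand; what a row does not reach is not made up. A row lasts 1/8 s, in which the tool goes at most 62.5 mm and 10.7 degrees, less where a joint would pass 70% of its speed; a pose out of reach is approached as far as the arm can. A call is refused whole if a number of a shift passes 1 or a number of a turn 1, either way. A call with a gripper value outside its range is refused whole. The fingers move at their own pace and stop on an object; "force" is the grip in N (left out, the last holds). Time passes only in rows, so rows that do not move let the fingers close. It gives the time, the measured TCP pose, the force, the opening and the grip force at its end, in the units of the state.
- readout.get_obs(): the state, without advancing time (a new reading comes with each control period).
- viewer.capture(name): name is "side" or "top" or "wrist"; returns a dict with "img" (384x512x3 uint8, red, green, blue), "K" (3x3 intrinsics, pixels), "position" and "rotation" of the camera in the world. Camera axes: x right, y up, looking along -z (the intrinsics and any distortion apply to the point x, -y, -z); pixel columns grow to the right and rows downward; lengths in m; the calibration is good to about 2 mm. A picture is of the moment at which its call begins. There is no depth.
- robot.job_done(): hands the job in; it is judged then, once.
Trained networks look in a picture, given as the dict that the camera call returned (one of the last four; its "shot" number tells which), for a name from the list of things; names that differ only in an ending like _2 or _b are one class to them, and where a whole thing is asked for, a point or a joint stands for the part that bears it (a point fixed in the world has none). Each returns a list of dicts, best first, with "conf" (0 to 1); they miss things now and then, are a little off and sometimes report something else, mostly with a low value. They report only what shows in the picture. A call takes as long as a camera call. They do not tell look-alikes from the thing itself.
- viewer.search_frame(picture, query): "xyz" ([x, y, z] in m, in world coordinates, good to about 4 mm: the middle of the surface that is visible of it).
The state is a dict: "clock": time; "joints": joint angles; "dq": joint speeds; "tau": joint torques, N m; "tcp_pos": TCP position; "tool_rot": TCP orientation; "wrist_force": force on the tool from outside, world axes, zero at the start; "moment": the same for the moment, N m; "finger_gap": opening from 0.0 (shut) to 1.0 (fully open); "grasp_force": force on a finger pad.
Only numpy, scipy, OpenCV 4.12 (cv2) and the standard library are available. Lean on these libraries where they do the work, as an engineer would, in place of code of your own. Each camera call takes 0.05 s, during which the arm holds its last target. There are 200 camera calls.

## Working session

There is one attempt and no reset: what is moved stays moved. The work goes in short steps, Python scripts to look and compute and a tool call to move; the robot and the scene stay as the last step left them, time stands still between calls to the robot, and variables do not carry over. Pictures are saved under pics/ and viewed, at most 10 in all, crops included, and the job is handed in when it is done.

Besides the shell and the picture viewer there is one more tool, called as name(argument=value, ...), one argument or row to a line, values as JSON. play_rows: Moves the arm, as the interface text tells. Its arguments: {"type":"object","properties":{"motion":{"type":"string"},"force":{"type":"number"}},"required":["motion"]}

```bash
mkdir -p pics
cat > h.py <<'E'
import numpy as np,cv2
from cell import readout,viewer,robot
def snap(n,f): 
    p=viewer.capture(n); cv2.imwrite('pics/'+f,p['img'][:,:,::-1]); return p
def proj(p,X):
    c=np.array(p['rotation']).T@(np.array(X)-p['position']); u=np.array(p['K'])@[c[0],-c[1],-c[2]]; return u[:2]/u[2]
def ray(p,uv,z):
    d=np.linalg.solve(np.array(p['K']),[uv[0],uv[1],1]); d=np.array(p['rotation'])@[d[0],-d[1],-d[2]]; o=np.array(p['position']); return o+d*(z-o[2])/d[2]
E
python3 - <<'E'
from h import *
ims=[]
for n in('top','side'):
    p=snap(n,n+'0.png'); ims.append(p['img'])
    print(n,np.round(p['position'],3),p.keys())
    for q in('button','lens','red_dish_center'):
        for d in viewer.search_frame(p,q)[:4]: print(q,np.round(d['xyz'],3),round(d['conf'],2),np.round(proj(p,d['xyz'])))
o=readout.get_obs();print(o['clock'],o['tcp_pos'],o['tool_rot'],o['finger_gap'])
cv2.imwrite('pics/both.png',cv2.resize(np.vstack(ims)[:,:,::-1],(400,600)) if 0 else cv2.resize(np.hstack(ims)[:,:,::-1],(800,300)))
E
```

```text
top [ 0.312 -0.015  1.028] dict_keys(['img', 'K', 'position', 'rotation', 'shot'])Traceback (most recent call last):
  File "<stdin>", line 7, in <module>
  File "h.py", line 6, in proj
    c=np.array(p['rotation']).T@(np.array(X)-p['position']); u=np.array(p['K'])@[c[0],-c[1],-c[2]]; return u[:2]/u[2]
      ~~~~~~~~~~~~~~~~~~~~~~~~~^^~~~~~~~~~~~~~~~~~~~~~~~~~~
ValueError: matmul: Input operand 1 has a mismatch in its core dimension 0, with gufunc signature (n?,k),(k,m?)->(n?,m?) (size 3 is different from 4)
```

View pics/top0.png

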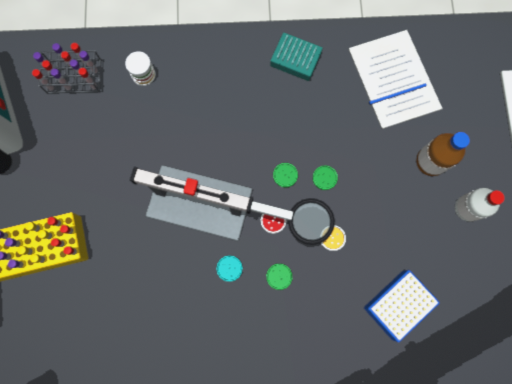

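The top view shows the button at about (190,186), the lens at (311,221), the red dish at (273,222) and the amber dish at (333,237). The red dish is on the stand side, so the slide goes to -x. The camera rotation is a quaternion, so I'll fix the helper.

```bash
sed -i "s/np.array(p\['rotation'\])/RM(p)/g" h.py
cat >> h.py <<'E'
from scipy.spatial.transform import Rotation as R
def RM(p): return R.from_quat(p['rotation'],scalar_first=True).as_matrix()
E
python3 - <<'E'
from h import *
for n in('top','side'):
    p=snap(n,n+'1.png')
    print(n,np.round(p['position'],3))
    for q in('button','lens','red_dish_center'):
        for d in viewer.search_frame(p,q)[:4]: print(q,np.round(d['xyz'],3),round(d['conf'],2),np.round(proj(p,d['xyz'])))
    if n=='top':
        for uv,z in(((190,186),.177),((311,221),.136),((273,222),.01),((333,237),.01),((159,180),.15),((224,197),.15)): print(uv,np.round(ray(p,uv,z),3))
        h=cv2.cvtColor(p['img'],cv2.COLOR_RGB2HSV); m=((h[...,0]<6)|(h[...,0]>174))&(h[...,1]>150)&(h[...,2]>90); m=m.astype(np.uint8); m[:,:170]=0;m[:,215:]=0
        c=np.argwhere(m[170:205]).mean(0); uv=(c[1],c[0]+170); print('red',uv,np.round(ray(p,uv,.175),4)); print(cv2.minAreaRect(np.argwhere(m[170:205]).astype(np.float32)))
o=readout.get_obs();print(o['clock'],o['tcp_pos'],o['tool_rot'],o['finger_gap'])
E
```

```text
top [ 0.312 -0.015  1.028]
button [0.51  0.093 0.181] 0.75 [188. 183.]
lens [ 0.445 -0.12   0.14 ] 0.67 [303. 216.]
red_dish_center [ 0.564 -0.1    0.007] 0.91 [284. 173.]
red_dish_center [ 0.548 -0.185  0.006] 0.91 [323. 179.]
red_dish_center [ 0.456 -0.068  0.011] 0.63 [272. 222.]
red_dish_center [ 0.338 -0.074  0.014] 0.61 [278. 276.]
(190, 186) [0.505 0.089 0.177]
(311, 221) [ 0.436 -0.135  0.136]
(273, 222) [ 0.455 -0.069  0.01 ]
(333, 237) [ 0.417 -0.197  0.01 ]
(159, 180) [0.526 0.152 0.15 ]
(224, 197) [0.487 0.028 0.15 ]
red (np.float64(190.29479768786126), np.float64(186.58959537572255)) [0.5046 0.089  0.175 ]
((16.40566062927246, 190.1697998046875), (12.087727546691895, 15.52174186706543), 74.05460357666016)
side [ 0.112 -0.415  0.502]
button [0.503 0.081 0.177] 0.77 [205. 140.]
lens [ 0.439 -0.127  0.134] 0.6 [280. 244.]
lens [0.502 0.09  0.173] 0.48 [201. 141.]
red_dish_center [0.351 0.029 0.009] 0.9 [158. 292.]
red_dish_center [ 0.339 -0.079  0.007] 0.81 [200. 340.]
red_dish_center [ 0.548 -0.188  0.007] 0.81 [362. 295.]
red_dish_center [ 0.558 -0.11   0.009] 0.64 [322. 265.]
0.5 [ 0.223205   -0.5026838   0.23127605] [-5.30296551e-06  9.78248646e-01  2.07435743e-01 -1.31657756e-06] 1.0019362188790648
```

View pics/side1.png

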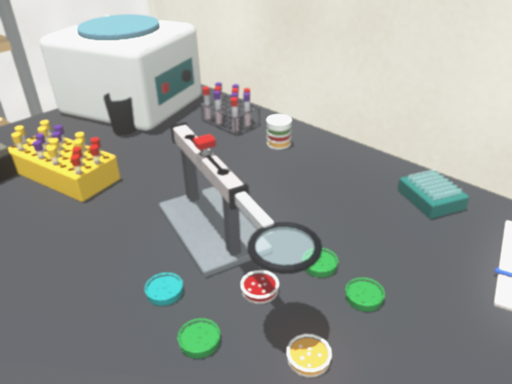

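Both views agree: the red dish is on the stand side, (362 → 260,287 in side view), and the red button shows at (204,141). The tube axis points at about -107° in the world. I'll turn the tool so that its x runs along -x of the tube (72.8°), then travel to above the button.

play_rows(
  motion="0 0 0 0 0 -1 0;0 0 0 0 0 -1 0;0 0 0 0 0 -1 0;0 0 0 0 0 -1 0;0 0 0 0 0 -1 0;0 0 0 0 0 -1 0;0 0 0 0 0 -1 0;0 0 0 0 0 -1 0",
  force=30,
)

```text
clock: 1.5
tcp_pos: [0.2232, -0.5027, 0.2314]
tool_rot: [0.0, 0.848, 0.531, -0.0]
wrist_force: [0.4, -0.3, -0.3]
finger_gap: 0.997
grasp_force: 0.0
```

play_rows(
  motion="0.9 0.13 0 0 0 -1 0;0.9 0.13 0 0 0 -0.78 0;0.9 0.13 0 0 0 0 0;0.9 0.13 0 0 0 0 0;0.9 0.13 0 0 0 0 0;0.9 0.13 0 0 0 0 0;0.9 0.13 0 0 0 0 0;0.9 0.13 0 0 0 0 0",
)

```text
clock: 2.5
tcp_pos: [0.4216, -0.1128, 0.2317]
tool_rot: [0.001, 0.805, 0.594, 0.0]
wrist_force: [1.0, 0.3, 0.3]
finger_gap: 0.998
grasp_force: 0.0
```

play_rows(
  motion="0.9 0.13 0 0 0 0 0;0.9 0.13 0 0 0 0 0;0.9 0.13 0 0 0 0 0;0.9 0.13 0 0 0 0 0;0 0 0 0 0 0 0;0 0 0 0 0 0 0",
)

```text
clock: 3.25
tcp_pos: [0.5143, 0.0824, 0.231]
tool_rot: [0.0, 0.805, 0.594, -0.001]
wrist_force: [-0.5, -0.6, 0.4]
finger_gap: 1.001
grasp_force: 0.0
```

Run:
```python
from h import *
o=readout.get_obs();print(o['clock'],o['tcp_pos'],o['tool_rot'],o['wrist_force'],o['joints'])
M=R.from_quat(o['tool_rot'],scalar_first=True).as_matrix();print(M.round(3))
for n in('wrist','top'):
    p=snap(n,n+'2.png');print(np.round(p['position'],3))
    for q in('button',):
        for d in viewer.search_frame(p,q)[:3]: print(q,np.round(d['xyz'],3),round(d['conf'],2),np.round(proj(p,d['xyz'])))
```

```text
3.25 [0.51431486 0.0824466  0.23104366] [ 1.45037342e-04  8.04637334e-01  5.93766350e-01 -5.12189927e-04] [-0.50542724 -0.57446998  0.36230406] [ 0.29148953  0.31082671 -0.62293863  1.57125334  0.18587182  1.32022496
 -0.65445583]
[[ 0.295  0.956 -0.001]
 [ 0.956 -0.295 -0.001]
 [-0.001 -0.    -1.   ]]
[0.539 0.16  0.372]
button [0.507 0.091 0.177] 0.8 [240. 205.]
[ 0.312 -0.015  1.028]
```

View pics/wrist2.png

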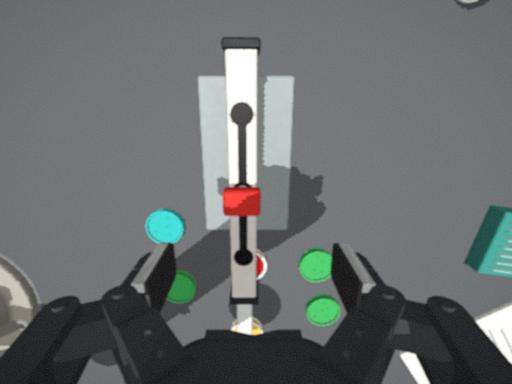

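The wrist view shows the tube running straight up the image and the button at (242,202), slightly left of the finger midline (~252). So the correction is about -10 mm in tool y and +5 mm in tool x, then descend and close.

play_rows(
  motion="0.08 -0.17 0 0 0 0 0;0 0 0.5 0 0 0 0;0 0 0.5 0 0 0 0;0 0 0.32 0 0 0 0;0 0 0 0 0 0 0;0 0 0 0 0 0 0.3;0 0 0 0 0 0 0.5;0 0 0 0 0 0 0.5",
  force=30,
)

```text
clock: 4.45
tcp_pos: [0.5066, 0.0907, 0.1529]
tool_rot: [0.0, 0.805, 0.594, 0.001]
wrist_force: [-0.5, 0.5, -0.2]
finger_gap: 0.501
grasp_force: 0.0
```

Run:
```python
from h import *
o=readout.get_obs();print(o['clock'],o['tcp_pos'],o['finger_gap'],o['wrist_force'])
p=snap('wrist','wrist3.png')
for d in viewer.search_frame(p,'button')[:3]: print(np.round(d['xyz'],3),round(d['conf'],2))
```

```text
4.45 [0.50661021 0.09068453 0.15288348] 0.5007874698161192 [-0.4741187   0.52941107 -0.24739789]
[0.506 0.093 0.175] 0.81
```

View pics/wrist3.png

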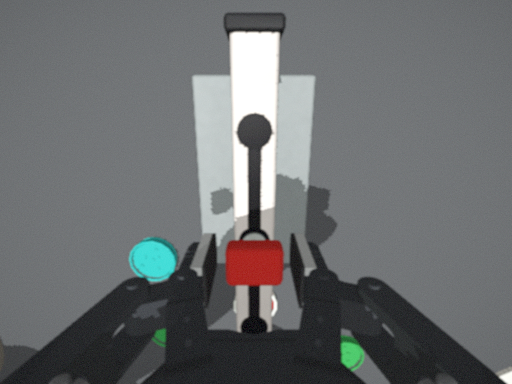

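The button (227–282, 262) sits well centred between the pads. Next I close.

play_rows(
  motion="0 0 0 0 0 0 0.8;0 0 0 0 0 0 1;0 0 0 0 0 0 1;0 0 0 0 0 0 1",
  force=30,
)

```text
clock: 5.05
tcp_pos: [0.507, 0.0904, 0.1525]
tool_rot: [0.001, 0.805, 0.594, 0.001]
wrist_force: [3.4, -1.1, 1.1]
finger_gap: 0.344
grasp_force: 33.3
```

play_rows(
  motion="0 0 0.05 0 0 0 1;0 0 0.05 0 0 0 1;0 0 0.05 0 0 0 1;0 0 0 0 0 0 1;0 0 0 0 0 0 1",
)

```text
clock: 5.68
tcp_pos: [0.507, 0.0904, 0.1437]
tool_rot: [0.001, 0.805, 0.594, 0.001]
wrist_force: [3.2, -2.1, 6.4]
finger_gap: 0.346
grasp_force: 33.8
```

play_rows(
  motion="0.15 0 0 0 0 0 1;0.15 0 0 0 0 0 1;0.15 0 0 0 0 0 1;0.15 0 0 0 0 0 1;0.15 0 0 0 0 0 1;0.15 0 0 0 0 0 1;0.18 0 0 0 0 0 1;0 0 0 0 0 0 1",
)

```text
clock: 6.68
tcp_pos: [0.5266, 0.1538, 0.144]
tool_rot: [0.0, 0.804, 0.594, 0.002]
wrist_force: [3.9, 0.6, 6.0]
finger_gap: 0.345
grasp_force: 33.8
```

Run:
```python
from h import *
o=readout.get_obs();print(o['clock'],o['tcp_pos'],o['finger_gap'],o['wrist_force'])
d=(o['tcp_pos']-np.array([.507,.0904,.1437]))[:2];print(np.hypot(*d))
p=snap('top','top4.png');p=snap('side','side4.png')
for q in('button','lens'):
  for d in viewer.search_frame(p,q)[:2]: print(q,np.round(d['xyz'],3),round(d['conf'],2))
```

```text
6.675 [0.52655342 0.15378755 0.14401477] 0.34548583049724313 [3.92566937 0.56130901 6.03476971]
0.06633489369822833
button [0.524 0.146 0.168] 0.6
lens [ 0.454 -0.071  0.135] 0.61
```

View pics/side4.png

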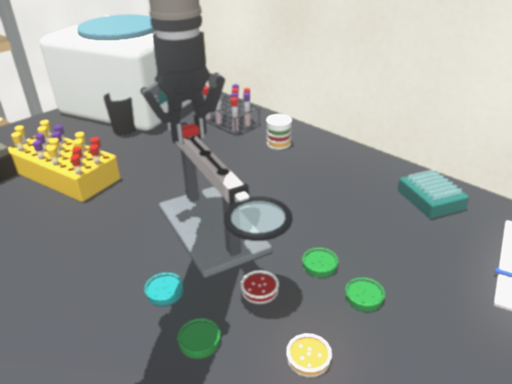

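The lens moved to about (0.454,-0.071), over the red dish at (0.455,-0.069). I'll raise the button while still gripping it, to check that it enters the hole.

play_rows(
  motion="0 0 -0.05 0 0 0 1;0 0 -0.05 0 0 0 1;0 0 -0.04 0 0 0 1;0 0 0 0 0 0 1;0 0 0 0 0 0 1",
)

```text
clock: 7.5
tcp_pos: [0.5259, 0.1521, 0.1514]
tool_rot: [0.0, 0.805, 0.594, 0.0]
wrist_force: [5.5, -1.1, 1.9]
finger_gap: 0.345
grasp_force: 33.3
```

It rose past the wall height, so it's in the hole. Now I release and retreat.

play_rows(
  motion="0 0 0 0 0 0 0.5;0 0 0 0 0 0 0.2;0 0 0 0 0 0 0;0 0 0 0 0 0 0;0 0 0 0 0 0 0;0 0 -0.4 0 0 0 0;0 0 -0.5 0 0 0 0;0 0 -0.5 0 0 0 0",
)

```text
clock: 8.5
tcp_pos: [0.525, 0.1524, 0.2363]
tool_rot: [-0.0, 0.805, 0.594, -0.0]
wrist_force: [-0.2, -0.1, -0.5]
finger_gap: 0.999
grasp_force: 0.0
```

play_rows(
  motion="0.5 0 -0.3 0 0 0 0;0.8 0 0 0 0 0 0;0.8 0 0 0 0 0 0;0 0 0 0 0 0 0;0 0 0 0 0 0 0;0 0 0 0 0 0 0",
)

```text
clock: 9.25
tcp_pos: [0.5629, 0.271, 0.2536]
tool_rot: [0.001, 0.805, 0.593, -0.0]
wrist_force: [-0.1, -0.5, -1.0]
finger_gap: 0.999
grasp_force: 0.0
```

Run:
```python
from h import *
o=readout.get_obs();print(o['clock'],o['tcp_pos'],o['wrist_force'])
ims=[]
for n in('top','side','wrist'):
  p=snap(n,n+'5.png'); ims.append(p['img'])
  for q in('button','lens','red_dish_center'):
    for d in viewer.search_frame(p,q)[:5]: print(n,q,np.round(d['xyz'],3),round(d['conf'],2))
cv2.imwrite('pics/c5.png',np.hstack([cv2.resize(ims[0][120:300,110:360],(400,300)),cv2.resize(ims[1][100:340,130:400],(400,300))])[:,:,::-1])
```

```text
9.25 [0.5628522  0.27101267 0.25359933] [-0.06851176 -0.54783353 -0.96185535]
top button [0.527 0.153 0.178] 0.74
top lens [ 0.463 -0.062  0.138] 0.65
top red_dish_center [ 0.34  -0.073  0.014] 0.93
top red_dish_center [0.364 0.027 0.011] 0.82
top red_dish_center [ 0.563 -0.1    0.012] 0.79
top red_dish_center [ 0.549 -0.186  0.007] 0.64
side button [0.523 0.147 0.178] 0.62
side lens [ 0.455 -0.072  0.139] 0.93
side red_dish_center [ 0.338 -0.078  0.007] 0.95
side red_dish_center [ 0.555 -0.106  0.011] 0.93
side red_dish_center [0.353 0.028 0.008] 0.92
side red_dish_center [ 0.454 -0.068  0.008] 0.85
side red_dish_center [ 0.551 -0.19   0.009] 0.77
wrist button [0.526 0.157 0.175] 0.82
wrist lens [0.54  0.165 0.166] 0.65
wrist red_dish_center [0.367 0.036 0.012] 0.79
wrist red_dish_center [ 0.576 -0.08   0.008] 0.69
```

View pics/c5.png

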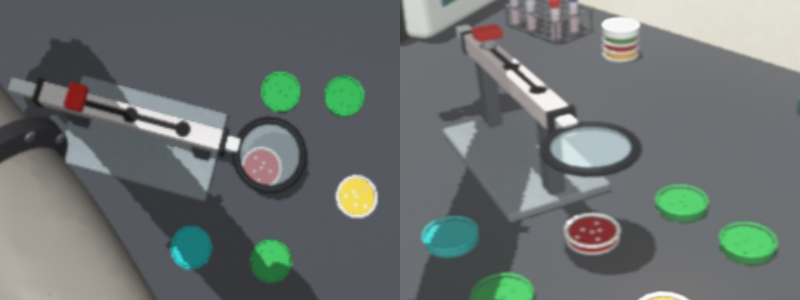

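The crops show the button up on its stalk at the end hole (crop pixel 487,33). The lens is over the red dish, and the offset in the top view is only parallax. The dish has not moved and the robot is clear, so I'm handing in.

```bash
python3 -c "
from cell import robot;print(robot.job_done())"
```

```text
the job is handed in; nothing more can be done
None
```

The job is handed in at about 9 s: the lens measures within about 4 mm of the red dish's centre, the button has snapped up in the -x hole, the dish has not moved, and the robot is clear of everything; no verdict came back.

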